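# Blank off the waste can's cam-and-groove port

## Robot

A 7-joint arm with a two-finger parallel gripper is mounted at the origin on a cart in front of the work surface, level with it; the furniture and walls round the work are solid. World frame = base frame: x ahead of the robot, y to its left, z up, the work surface at z = 0. Lengths are in m, angles in rad, forces in N, time in s.
With the tool pointing down it reaches from about 0.425 to 0.95 m from the base axis. Payload 16.7 kg.
Tool frame: the origin (TCP) lies on the centre line of the jaws, within the pads' length; the fingertips stand bot.nose_length ahead of it and the grasp point (between the pads) lies 2 mm behind it (bot.nose_length is the distance from the TCP to the fingertips, in m); z points along the fingers, y is the line along which they close (so a half turn about z gives the same grasp; the last joint's range is limited). The gripper opens to 94 mm and grips with 3 to 60 N. Pads are 16 mm wide; open, the fingers measure 119 mm over their backs; the gripper's body (75 mm by 177 mm) begins 78 mm behind the grasp point.
Start: joints at [1.196, 0.426, 0.074, 1.606, -0.034, 1.111, -0.067], TCP at [0.15, -0.658, 0.222] pointing down, gripper open.
Joint ranges: [-2.85, 2.85], [-0.5, 2.14], [-1.23, 1.37], [0.21, 2.46], [-1.02, 4.16], [0.16, 2.05], [-2.73, 2.73]. Speed limits (rad/s): [1.89, 1.89, 2.39, 2.39, 3.01, 3.01, 3.01].

## Interface

Orientations are given as a unit quaternion [x, y, z, w].
In Python, from workcell import bot, eyes gives the robot as it stands.
- The arm moves only by the shell command python3 -m inch 'ROWS' [FORCE]. ROWS is JSON, a list of rows, each a list of 7 numbers: the opening, from 0 (shut) to 1 (fully open), then the shift along the tool's x, y, z in m, then the turn, a rotation vector about the tool's x, y, z in rad. In form: [[jaw, x, y, z, ax, ay, az], ...]. A call has 1 to 10 rows; each row is the pose to reach, as a shift and turn from the pose commanded when the call began, along the tool's axes at that moment; what a row does not reach only later rows make up. A row lasts 1/10 s, in which the tool goes at most 50 mm and 8.59 degrees, less where a joint would pass 70% of its speed; a pose out of reach is approached as far as the arm can. A call with a gripper value outside its range is refused whole. The fingers move at their own pace and stop on an object; FORCE is the grip in N (left out, the last holds). Time passes only in rows, so rows that repeat a pose let the fingers close. It gives the time, the measured TCP pose, the force, the opening and the grip force at its end, in the units of the state.
- bot.get_state(): the state, without advancing time (a new reading comes with each control period).
- eyes.snapshot(name): name is "side" or "top" or "wrist"; returns a dict with "image" (384x512x3 uint8, red, green, blue), "range_z" (384x512 float32, m along the optical axis (not along the pixel's ray), 0 where there is no reading), "intrinsics" (3x3 intrinsics, pixels), "pose" (4x4, takes a point from camera to world coordinates); the wrist camera has in their place "tool_from_camera" (4x4, takes a point from camera to tool coordinates, whose origin is the TCP and whose axes are the flange's). Camera axes: x right, y down, z forward; pixel columns grow to the right and rows downward; lengths in m; the calibration is good to about 2 mm. A picture is of the moment at which its call begins: read the wrist's pose just before it.
- bot.hand_in(): hands the job in; it is judged then, once.
The state is a dict: "time": time; "joints": joint angles; "joint_vel": joint speeds; "tau": joint torques, N m; "position": TCP position; "ee_rot": TCP orientation; "contact_force": force on the tool from outside, world axes, zero at the start; "moment": the same for the moment, N m; "opening": finger opening in m; "grasp_force": force on a finger pad.
Only numpy, scipy, OpenCV 4.12 (cv2) and the standard library are available. Lean on these libraries where they do the work, as an engineer would, in place of code of your own. Each camera call takes 0.05 s, during which the arm holds its last target. There are 200 camera calls.

## Task

The solvent waste can is full and has to be closed before it is carried off: put the loose dust plug, nose first, into the coupler on top of the can until it sits on the gasket, then swing the two cam arms down together, one on each side and neither far ahead of the other, until both lie fully home against the coupler and have drawn the plug down tight. Feel your way and use modest force: do not crush the gasket or strain the arms, and leave the other things on the bench where they are.

Things in the scene. Friction and masses are not known exactly. Their poses are not given: they have to be found in the camera images.
- can: Fixed round steel can, 136 mm wide, 96 mm high, origin at its underside centre, z up. On top, on its axis, a coupler tube (41 mm outside, 30 mm bore, flared mouth 160 mm up) opens upward. Its cam arms lie at the can's +y side (cam_a) and -y side (cam_b). Nothing else on the can rises above 113 mm; a brass relief valve stands on the shoulder at its -x side, a wire bail hangs at its +x side.
- port (a point): Centre of the coupler's mouth: the rim plane, 160 mm above the can's underside; axes as the can's. The rim is 43 mm wide outside; the mouth tapers from 35 mm to the 30 mm bore in the first 5 mm. The springy gasket lies 25.7 mm below the rim when new, up to 1 mm lower when worn (not measured: feel it).
- plug_mid (a point): Loose aluminium dust plug standing nose down, 48 mm tall, 120 g; point on its axis half-way up, z along the axis. From below: 28 mm nose lip, groove, 28 mm shoulder up to 30 mm, flange 36 mm wide (30 to 33 mm up), knurled grip knob 24 mm wide (33 to 48 mm up). Resting on the gasket, this point lies 1.7 to 2.9 mm below the rim plane and the flange some 4 mm over the rim; locked, about 3.7 mm below the rim.
- cam_a (a joint): Steel cam arm on the can's +y side, angle in rad: 0 = lever level, pointing straight out; negative = raised; 1.571 = hanging down against the coupler, locked. Pin level, along the can's x, 22 mm from the axis, 10 mm below the rim. Lever 12 mm wide, 48 mm long, then a ring to 65 mm from the pin; its top face is 6 mm off the pin's axis. Slightly stiff, stays where it is left.
- cam_b (a joint): The same arm on the can's -y side. The cams touch the plug's groove from about 0.8 rad on and pull it down; the load is greatest at about 1.1 to 1.4 rad (0.1 to 0.35 N m an arm), then the arm goes over centre to its stop and holds itself. Locked, the two levers measure 56 mm over their outer faces. An arm past 0.7 rad blocks the bore. More than 25 N from the fingers on one arm strains it.
- gasket (a joint): How far the gasket ring in the bore is squeezed, in m: 0 free, 0.001 to 0.002 with the plug locked. It yields 1 mm for 12 N; beyond 0.0028 it is crushed.
- ring_spanner: Bystander: steel combination spanner, 137 mm, lying between plug and can; origin under its middle.
- tape_reel: Bystander: white reel of sealing tape, 48 mm wide, 14 mm high.
- knurled_coupler: Bystander: small black knurled tube fitting, 12 x 36 mm, lying.
- dish: Bystander: clear petri dish, 63 mm wide, 14 mm high.
- cap_bottle: Bystander: laboratory bottle with a screw cap, 56 mm wide, 113 mm high, standing behind the can's left side.
Not all that is in view belongs to the job. Leave any pink, purple or red look-alike of the part that bears plug_mid alone.

How it is judged:
By the outcome, as a careful person would: the job done as asked, in the order asked, and still so for the second after the job is handed in, with the robot touching nothing.
It also fails if it takes over 59 s, if anything falls off the work surface, if the arm or the gripper's body presses on something with over 40 N, if the wrist force passes 120 N, or if a joint passes its speed limit or range.

## Working session

There is one attempt and no reset: what is moved stays moved. The work goes in short steps, Python scripts to look and compute and a shell command to move; the robot and the scene stay as the last step left them, time stands still between calls to the robot, and variables do not carry over. Pictures are saved under pics/ and viewed, at most 10 in all, crops included, and the job is handed in when it is done.

```bash
ls; mkdir -p pics; cat > h.py <<'E'
import numpy as np, cv2
from workcell import bot, eyes
from scipy.spatial.transform import Rotation as R
def snap(n):
    st=bot.get_state(); s=eyes.snapshot(n)
    if n=="wrist":
        T=np.eye(4);T[:3,:3]=R.from_quat(st["ee_rot"]).as_matrix();T[:3,3]=st["position"]
        s["pose"]=T@s["tool_from_camera"]
    np.savez(f"pics/{n}.npz",**{k:s[k] for k in("image","range_z","intrinsics","pose")})
    return s
def load(n): return dict(np.load(f"pics/{n}.npz"))
def pt(s,u,v,z=None):
    z=s["range_z"][int(v),int(u)] if z is None else z
    K=s["intrinsics"]; p=np.array([(u-K[0,2])/K[0,0]*z,(v-K[1,2])/K[1,1]*z,z,1])
    return (s["pose"]@p)[:3]
def cloud(s):
    K=s["intrinsics"];z=s["range_z"];v,u=np.indices(z.shape)
    p=np.stack([(u-K[0,2])/K[0,0]*z,(v-K[1,2])/K[1,1]*z,z],-1)
    w=p@s["pose"][:3,:3].T+s["pose"][:3,3]; w[z==0]=np.nan
    return w
def save(f,im): cv2.imwrite("pics/"+f,im[...,::-1])
E
python3 - <<'E'
from h import *
a=snap("top");b=snap("side")
save("a.png",np.hstack([cv2.resize(x["image"],(400,300)) for x in(a,b)]) )
save("top.png",cv2.resize(a["image"],(800,600)))
save("side.png",cv2.resize(b["image"],(800,600)))
st=bot.get_state();print(st,bot.nose_length)
for s in(a,b):print(s["pose"].round(3),s["intrinsics"])
E
```

```text
pics
{'time': 0.1, 'joints': array([ 1.19649151,  0.42663831,  0.07388061,  1.60653499, -0.03404875,
        1.11081073, -0.06710312]), 'joint_vel': array([ 1.16074376e-03, -2.99503852e-03,  1.69385758e-03, -1.24776483e-03,
        6.77316912e-05, -1.59062472e-03, -1.71841957e-04]), 'tau': array([ 7.33752502e-03, -9.37464309e+01,  3.67678061e+00, -4.55045843e+01,
       -4.84960014e-02,  1.68067915e-02,  1.12932162e-04]), 'position': array([ 0.15032653, -0.65766356,  0.22187079]), 'ee_rot': array([ 9.93691406e-01,  1.12147531e-01, -1.29659247e-04, -5.51349459e-04]), 'contact_force': array([ 0.70241359,  0.0683775 , -0.68089327]), 'moment': array([ 0.0541896 ,  0.06544984, -0.00653321]), 'grasp_force': 0.0, 'opening': 0.093907685755803} 0.017
[[ 0.023 -0.996  0.086  0.425]
 [-0.999 -0.025 -0.02  -0.041]
 [ 0.022 -0.085 -0.996  1.543]
 [ 0.     0.     0.     1.   ]] [[451.21530639   0.         253.19635105]
 [  0.         451.21530639 190.10481744]
 [  0.           0.           1.        ]]
[[ 0.979 -0.118  0.164  0.375]
 [-0.202 -0.627  0.752 -0.896]
 [ 0.014 -0.77  -0.638  0.851]
 [ 0.     0.     0.     1.   ]] [[396.23422599   0.         252.92106791]
 [  0.         396.23422599 186.8704034 ]
 [  0.           0.           1.        ]]
```

View pics/top.png

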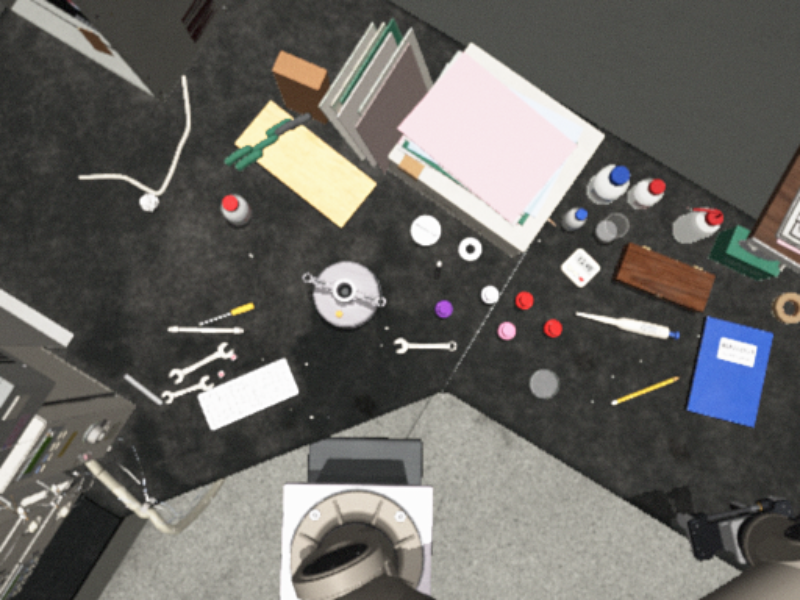

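View pics/side.png

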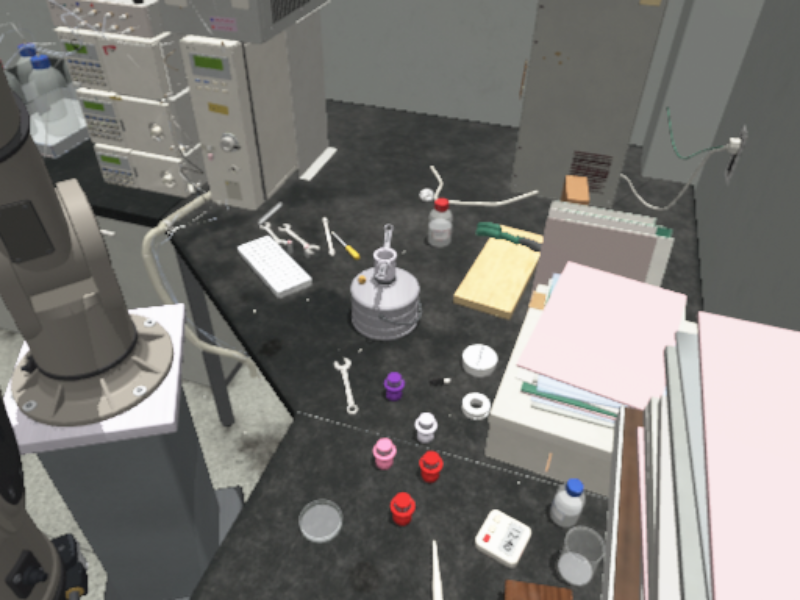

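```bash
python3 - <<'E'
from h import *
a=load("top");b=load("side")
c1=cv2.resize(a["image"][165:215,190:330],None,fx=5,fy=5,interpolation=cv2.INTER_CUBIC)
c2=cv2.resize(b["image"][135:295,205:305],None,fx=3.4,fy=3.4,interpolation=cv2.INTER_CUBIC)[:540]
cv=np.zeros((600,800,3),np.uint8)
c1=cv2.resize(a["image"][160:210,190:260],None,fx=6,fy=6,interpolation=cv2.INTER_CUBIC);cv[:300,:420]=c1
c3=cv2.resize(a["image"][175:225,280:350],None,fx=6,fy=6,interpolation=cv2.INTER_CUBIC);cv[300:,:420]=c3
cv[:540,440:780]=c2
save("crop.png",cv)
wa=cloud(a);wb=cloud(b)
print("plug guess",pt(a,313.5,188.5),pt(b,272.5,270))
for n,w in(("top",wa),("side",wb)):
    for zl,zh in((.02,.06),):
        c=pt(a,313.5,188.5)
        m=(np.hypot(w[...,0]-c[0],w[...,1]-c[1])<.035)&(w[...,2]>.036)
        q=w[m];print(n,"plug",len(q),np.median(q,0),q.min(0),q.max(0))
    c=pt(a,220,186); 
    m=(np.hypot(w[...,0]-c[0],w[...,1]-c[1])<.15)&(w[...,2]>.12)&(w[...,2]<.35)
    q=w[m];print(n,"coupler",len(q));
    print(q[np.argsort(q[:,1])][::max(1,len(q)//40)].round(3).tolist())
    m=(np.hypot(w[...,0]-c[0],w[...,1]-c[1])<.15)&(w[...,2]>.088)&(w[...,2]<.105)
    q=w[m];print("shoulder",len(q),np.percentile(q,[1,50,99],axis=0).round(3).tolist(), cv2.minEnclosingCircle(q[:,:2].astype(np.float32)))
E
```

```text
plug guess [ 0.5639102  -0.27228668  0.04584573] [ 0.56438326 -0.28117842  0.04742199]
top plug 48 [ 0.565501   -0.27387782  0.04616273] [ 0.55291903 -0.28876571  0.03600254] [ 0.57647842 -0.26170723  0.05506717]
top coupler 319
[[0.53, -0.047, 0.176], [0.525, -0.038, 0.162], [0.54, -0.031, 0.158], [0.533, -0.025, 0.163], [0.533, -0.019, 0.163], [0.546, -0.016, 0.158], [0.542, -0.01, 0.163], [0.543, -0.003, 0.158], [0.542, 0.003, 0.159], [0.549, 0.006, 0.154], [0.558, 0.009, 0.154], [0.552, 0.012, 0.157], [0.554, 0.015, 0.16], [0.539, 0.018, 0.152], [0.567, 0.019, 0.156], [0.573, 0.022, 0.161], [0.56, 0.023, 0.133], [0.567, 0.025, 0.151], [0.557, 0.026, 0.124], [0.544, 0.029, 0.132], [0.569, 0.029, 0.132], [0.544, 0.031, 0.137], [0.56, 0.032, 0.126], [0.57, 0.034, 0.154], [0.554, 0.036, 0.122], [0.544, 0.038, 0.135], [0.551, 0.039, 0.122], [0.546, 0.041, 0.137], [0.56, 0.042, 0.13], [0.549, 0.044, 0.139], [0.563, 0.045, 0.132], [0.561, 0.047, 0.151], [0.541, 0.049, 0.16], [0.566, 0.05, 0.157], [0.563, 0.053, 0.158], [0.557, 0.056, 0.152], [0.563, 0.059, 0.156], [0.562, 0.065, 0.16], 
[... 924 characters left out ...]
159], [0.537, 0.027, 0.155], [0.537, 0.028, 0.161], [0.535, 0.032, 0.155], [0.535, 0.035, 0.134], [0.575, 0.039, 0.159], [0.567, 0.041, 0.148], [0.57, 0.045, 0.156], [0.546, 0.047, 0.154], [0.547, 0.048, 0.157], [0.55, 0.048, 0.152], [0.544, 0.05, 0.159], [0.568, 0.05, 0.159], [0.562, 0.051, 0.152], [0.553, 0.052, 0.153], [0.551, 0.054, 0.159], [0.558, 0.058, 0.159], [0.562, 0.066, 0.16], [0.57, 0.075, 0.161], [0.564, 0.077, 0.163], [0.566, 0.085, 0.165], [0.567, 0.092, 0.164], [0.574, 0.097, 0.167], [0.579, 0.104, 0.166], [0.578, 0.115, 0.174]]
shoulder 402 [[0.505, -0.017, 0.088], [0.548, 0.018, 0.092], [0.602, 0.072, 0.104]] ((0.5542038083076477, 0.03230197727680206), 0.05719416216015816)
```

View pics/crop.png

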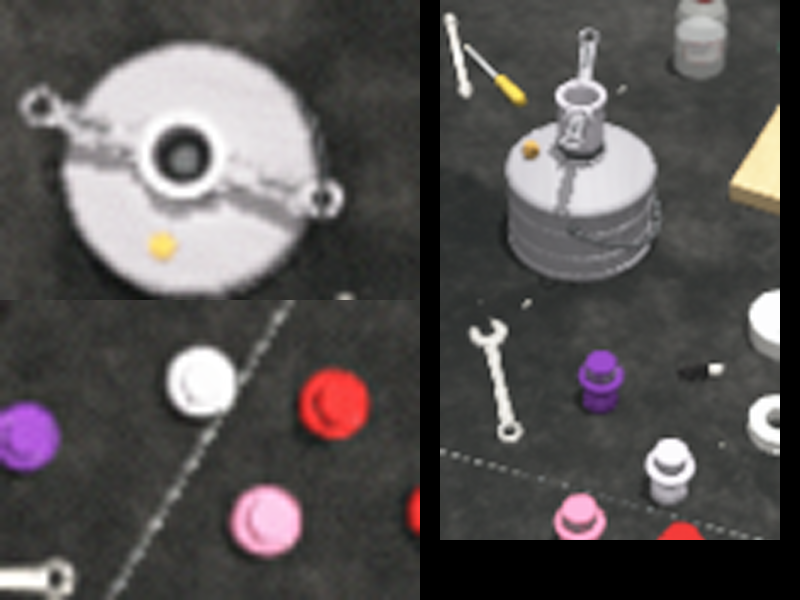

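Top-view candidates (800×600 picture): purple (444,309), silver/white (490,295), pink (507,331), red (525,300) and red (553,328). The crop confirms the silver-white flanged plug at crop (200,382), so that is the one to take. The can's arms are both slightly raised: the cam_a ring is at crop (42,105) and the cam_b ring at (322,198), which puts can yaw near -0.27. The relief valve at (162,245) marks -x.

```bash
python3 -m inch '[[0.6,0.45,-0.29,0.02,0,0,0.49],[0.6,0.45,-0.29,0.02,0,0,0.49],[0.6,0.45,-0.29,0.02,0,0,0.49],[0.6,0.45,-0.29,0.02,0,0,0.49],[0.6,0.45,-0.29,0.02,0,0,0.49],[0.6,0.45,-0.29,0.02,0,0,0.49],[0.6,0.45,-0.29,0.02,0,0,0.49],[0.6,0.45,-0.29,0.02,0,0,0.49],[0.6,0.45,-0.29,0.02,0,0,0.49],[0.6,0.45,-0.29,0.02,0,0,0.49]]'; python3 -m inch '[[0.6,0,0,0,0,0,0],[0.6,0,0,0,0,0,0]]'
python3 - <<'E'
from h import *
s=snap("wrist");st=bot.get_state();print(st["time"],st["position"],R.from_quat(st["ee_rot"]).as_matrix().round(3),st["contact_force"],st["opening"])
save("w1.png",cv2.resize(s["image"],(640,480)))
w=cloud(s);print(s["tool_from_camera"].round(3),s["intrinsics"])
m=(w[...,2]>.042)&(w[...,2]<.055)&(abs(w[...,0]-.565)<.04)&(abs(w[...,1]+.275)<.04)
q=w[m];print(len(q));
if len(q):print(np.median(q,0),cv2.minEnclosingCircle(q[:,:2].astype(np.float32)))
E
```

```text
time: 1.1
position: [0.4961, -0.3033, 0.2039]
ee_rot: [0.991, -0.132, -0.0, -0.0]
contact_force: [0.3, -1.4, -0.4]
opening: 0.0562
grasp_force: 0.0
time: 1.3
position: [0.4956, -0.304, 0.2036]
ee_rot: [0.991, -0.131, -0.0, -0.0]
contact_force: [0.1, -0.5, 0.2]
opening: 0.0565
grasp_force: 0.0
1.35 [ 0.49474777 -0.30527386  0.20372808] [[ 0.965 -0.262 -0.001]
 [-0.262 -0.965  0.   ]
 [-0.001  0.    -1.   ]] [-0.75575752 -0.29482673 -0.27971709] 0.05637273559158993
[[ 0.001 -0.964 -0.265  0.076]
 [ 1.     0.001  0.     0.   ]
 [ 0.    -0.265  0.964 -0.163]
 [ 0.     0.     0.     1.   ]] [[318.28004104   0.         254.19359109]
 [  0.         318.28004104 191.25948628]
 [  0.           0.           1.        ]]
513
[ 0.56437079 -0.27363697  0.04860036] ((0.564005970954895, -0.2729504108428955), 0.01268263440579176)
```

View pics/w1.png

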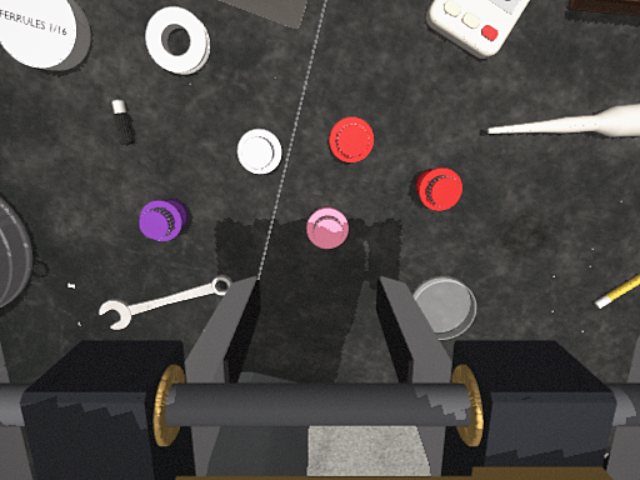

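Wrist view: the plug is at (262,151), with the knob top at z 0.0486 and centred at (0.564,-0.273). This agrees with the top and side views.

```bash
python3 -m inch '[[0.5,0.03,-0.025,0.03,0,0,0],[0.5,0.0583,-0.0488,0.08,0,0,0],[0.5,0.0583,-0.0488,0.11,0,0,0],[0.5,0.0583,-0.0488,0.11,0,0,0],[0.5,0.0583,-0.0488,0.11,0,0,0],[0.5,0.0583,-0.0488,0.11,0,0,0]]' 15; python3 - <<'E'
from h import *
s=snap("wrist");st=bot.get_state();print(st["position"])
w=cloud(s)
m=(w[...,2]>.042)&(w[...,2]<.055)&(abs(w[...,0]-.565)<.03)&(abs(w[...,1]+.275)<.03)
q=w[m];print(len(q))
if len(q):print(np.median(q,0),cv2.minEnclosingCircle(q[:,:2].astype(np.float32)))
E
```

```text
time: 1.95
position: [0.5641, -0.2752, 0.0964]
ee_rot: [0.991, -0.133, 0.001, 0.001]
contact_force: [-0.5, -0.6, 0.4]
opening: 0.047
grasp_force: 0.0
[ 0.56435073 -0.27499341  0.09654777]
971
[ 0.56569739 -0.27333994  0.04859408] ((0.5647596716880798, -0.2731286585330963), 0.012516501359641552)
```

```bash
python3 -m inch '[[0.5,0,-0.0017,0.02,0,0,0],[0.5,0,-0.0017,0.042,0,0,0],[0.5,0,-0.0017,0.042,0,0,0],[0.5,0,-0.0017,0.042,0,0,0]]' 15; python3 -m inch '[[0.2,0,0,0,0,0,0],[0.2,0,0,0,0,0,0],[0.2,0,0,0,0,0,0],[0.2,0,0,0,0,0,0],[0.2,0,0,0,0,0,0]]' 20
```

```text
time: 2.4
position: [0.5649, -0.2724, 0.0536]
ee_rot: [0.991, -0.133, 0.001, 0.0]
contact_force: [-0.3, -0.3, 0.9]
opening: 0.0469
grasp_force: 0.0
time: 2.9
position: [0.565, -0.2719, 0.0527]
ee_rot: [0.991, -0.132, 0.0, 0.0]
contact_force: [-0.0, -0.7, 6.4]
opening: 0.0235
grasp_force: 20.0
```

```bash
python3 -m inch '[[0.2,0,0,-0.02,0,0,0],[0.2,0,0,-0.05,0,0,0],[0.2,0,0,-0.1,0,0,0],[0.2,0,0,-0.15,0,0,0],[0.2,-0.02,-0.04,-0.19,0,0,0],[0.2,-0.045,-0.08,-0.22,0,0,0],[0.2,-0.07,-0.12,-0.22,0,0,0],[0.2,-0.09,-0.16,-0.22,0,0,0],[0.2,-0.11,-0.2,-0.22,0,0,0],[0.2,-0.13,-0.24,-0.22,0,0,0]]'; python3 -m inch '[[0.2,-0.015,-0.025,0,0,0,0],[0.2,-0.031,-0.051,0,0,0,0],[0.2,-0.031,-0.051,0,0,0,0],[0.2,-0.031,-0.051,0,0,0,0],[0.2,-0.031,-0.051,0,0,0,0]]'; cat >> h.py <<'E'
def rim(s,c=(.554,.0325)):
    w=cloud(s)
    m=(w[...,2]>.150)&(w[...,2]<.168)&(np.hypot(w[...,0]-c[0],w[...,1]-c[1])<.024)
    return w[m],m
E
python3 - <<'E'
from h import *
s=snap("wrist");st=bot.get_state();print(st["position"],st["opening"],st["contact_force"])
q,m=rim(s);print(len(q),np.median(q,0),cv2.minEnclosingCircle(q[:,:2].astype(np.float32)))
save("w2.png",cv2.resize(s["image"],(800,600)))
E
```

```text
time: 3.9
position: [0.5011, -0.0037, 0.2724]
ee_rot: [0.991, -0.132, 0.0, -0.0]
contact_force: [1.0, -0.1, -1.7]
opening: 0.0233
grasp_force: 20.0
time: 4.4
position: [0.4857, 0.0505, 0.272]
ee_rot: [0.991, -0.133, -0.0, 0.0]
contact_force: [0.0, 0.7, -1.6]
opening: 0.0236
grasp_force: 20.0
[0.48575371 0.05035103 0.27198266] 0.02293703566488992 [ 0.25381718  0.11584878 -1.12041067]
1316 [0.55288611 0.03140524 0.16011341] ((0.5540646910667419, 0.03249450400471687), 0.024064723402261734)
```

View pics/w2.png

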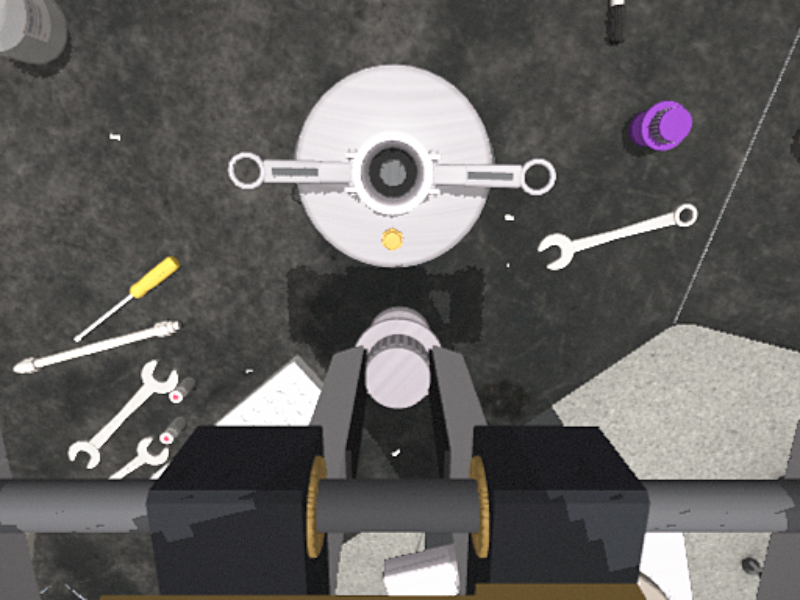

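Wrist view: the coupler mouth is at (392,173), the cam rings at (246,170) and (538,176), and the valve at (392,239). The held plug is upright, with its knob at (398,375).

```bash
python3 - <<'E'
from h import *
from scipy.optimize import minimize
s=load("wrist");w=cloud(s);st=bot.get_state()
q,m=rim(s);q=q[abs(q[:,2]-np.median(q[:,2]))<.0015]
def f(c):
    r=np.hypot(q[:,0]-c[0],q[:,1]-c[1]);return np.mean(np.minimum(np.maximum(np.maximum(.0175-r,r-.0215),0),.003)**2)*1e6
b=min((minimize(f,[x,y],method="Nelder-Mead") for x in np.arange(.549,.56,.002) for y in np.arange(.027,.039,.002)),key=lambda o:o.fun)
print("rim",b.x,b.fun,np.median(q[:,2]),len(q))
# mouth ellipse centre from depth hole
g=(w[...,2]<.153)&(np.hypot(w[...,0]-.554,w[...,1]-.0325)<.03)
im=cv2.cvtColor(s["image"],cv2.COLOR_RGB2GRAY)
# cam arms in can frame
T=R.from_quat(st["ee_rot"]).as_matrix(); 
c=np.array([*b.x,0]); d=(w-c)
far=(w[...,2]>.13)&(w[...,2]<.22)&(np.hypot(d[...,0],d[...,1])>.03)&(np.hypot(d[...,0],d[...,1])<.1)
for sg in(1,-1):
    p=d[far&(sg*d[...,1]>0)];r=np.hypot(p[:,0],p[:,1])
    k=(r>.032)&(r<.068);A=np.polyfit(r[k],p[k][:,2],1);e=p[r>.075]
    print(sg,"slope",A,"rise angle",np.arctan(A[0]),"yaw",-np.arctan2(np.mean(p[k][:,0])*sg,np.mean(p[k][:,1])*sg),"end yaw",-np.arctan2(np.mean(e[:,0])*sg,np.mean(e[:,1])*sg),r.max())
print("tool yaw",np.arctan2(T[1,0],T[0,0]))
# knob top in tool
tp=st["position"];l=(w-tp)@T
k=(np.hypot(l[...,0],l[...,1])<.016)&(l[...,2]<.02)&(l[...,2]>0)&(abs(l[...,1])<.014)
print("knob tool",len(l[k]),np.median(l[k],0),np.percentile(l[k],[2,98],axis=0).round(4))
E
```

```text
rim [0.55373714 0.03435819] 0.2742324087217461 0.16045781621597055 864
1 slope [0.30392607 0.14985089] rise angle 0.2950547904457713 yaw -0.286799101275168 end yaw -0.2872616690405479 0.08370167850649911
-1 slope [0.25566291 0.15069968] rise angle 0.2503013209408952 yaw -0.2853482113442866 end yaw -0.28585053330559007 0.08431289655296557
tool yaw -0.2667886895867485
knob tool 2100 [0.00523327 0.0001122  0.00425161] [[-0.0102 -0.0124  0.0022]
 [ 0.0143  0.0126  0.0195]]
```

```bash
python3 -m inch '[[0.2,0.03,-0.0012,0.01,0,0,0.02],[0.2,0.06,-0.0025,0.02,0,0,0.02],[0.2,0.0678,-0.0025,0.04,0,0,0.02],[0.2,0.0678,-0.0025,0.04,0,0,0.02],[0.2,0.0678,-0.0025,0.04,0,0,0.02],[0.2,0.0678,-0.0025,0.04,0,0,0.02]]'; python3 - <<'E'
from h import *
from scipy.optimize import minimize
s=snap("side");w=cloud(s)
q,m=rim(s,(.5537,.0344));print(len(q))
K=s["intrinsics"];print((lambda p:(K@p)[:2]/p[2])(np.linalg.inv(s["pose"])[:3]@[.5537,.0344,.17,1]))
s2=snap("wrist");im=s2["image"];o=np.zeros((480,800,3),np.uint8)
u,v=252,165
o[:, :400]=cv2.resize(s["image"][115:187,217:277],(400,480),interpolation=cv2.INTER_CUBIC)
o[:300,400:]=cv2.resize(im[100:384,60:440],(400,300));save("w3.png",o)
st=bot.get_state();print(st["position"],st["contact_force"])
E
```

```text
time: 5.05
position: [0.5515, 0.036, 0.2331]
ee_rot: [0.99, -0.142, 0.0, -0.0]
contact_force: [-0.4, -0.7, -1.2]
opening: 0.0232
grasp_force: 20.0
96
[245.18924381 159.66626223]
[0.55162419 0.03612599 0.23320549] [-0.23458361 -0.39097166 -0.90575744]
```

View pics/w3.png

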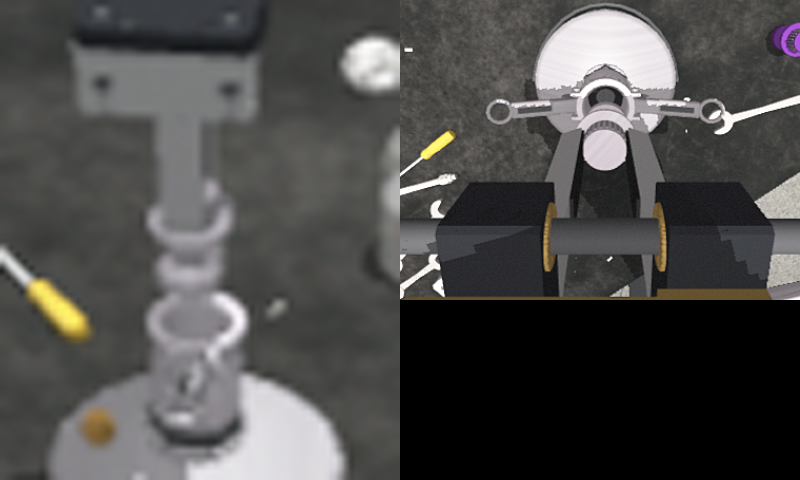

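Side crop: the held plug's axis is at (190,260) and the rim centre at (197,320), so the plug needs about 2.7 mm more along tool +x. Wrist crop: the plug is laterally centred.

```bash
python3 -m inch '[[0.2,0.0025,0.001,0.005,0,0,0],[0.2,0.0025,0.001,0.012,0,0,0],[0.2,0.0025,0.001,0.017,0,0,0],[0.2,0.0025,0.001,0.022,0,0,0],[0.2,0.0025,0.001,0.025,0,0,0],[0.2,0.0025,0.001,0.025,0,0,0]]'
```

```text
time: 5.75
position: [0.5537, 0.0346, 0.2067]
ee_rot: [0.99, -0.142, -0.0, -0.0]
contact_force: [0.4, 0.3, -2.3]
opening: 0.0234
grasp_force: 20.0
```

```bash
python3 -m inch '[[0.2,0,0,0.003,0,0,0],[0.2,0,0,0.006,0,0,0],[0.2,0,0,0.009,0,0,0],[0.2,0,0,0.012,0,0,0],[0.2,0,0,0.012,0,0,0]]';python3 -m inch '[[0.2,0,0,0.002,0,0,0],[0.2,0,0,0.003,0,0,0],[0.2,0,0,0.004,0,0,0],[0.2,0,0,0.004,0,0,0]]'
```

```text
time: 6.25
position: [0.5537, 0.0345, 0.1946]
ee_rot: [0.99, -0.142, -0.0, -0.0]
contact_force: [1.8, 2.1, -3.1]
opening: 0.0234
grasp_force: 19.9
time: 6.65
position: [0.5538, 0.0344, 0.191]
ee_rot: [0.99, -0.142, -0.0, -0.0]
contact_force: [1.9, 2.2, -1.1]
opening: 0.0233
grasp_force: 19.9
```

```bash
python3 -m inch '[[0.2,0,-0.0003,0.001,0,0,0],[0.2,0,-0.0003,0.002,0,0,0],[0.2,0,-0.0003,0.002,0,0,0]]';python3 -m inch '[[0.2,0,0,0.001,0,0,0],[0.2,0,0,0.001,0,0,0]]';python3 -m inch '[[0.2,0,0,0.001,0,0,0],[0.2,0,0,0.001,0,0,0]]'
```

```text
time: 6.95
position: [0.5538, 0.0346, 0.1889]
ee_rot: [0.99, -0.142, -0.0, 0.0]
contact_force: [1.1, 2.0, -0.5]
opening: 0.0232
grasp_force: 19.9
time: 7.15
position: [0.5538, 0.0346, 0.188]
ee_rot: [0.99, -0.142, -0.0, 0.0]
contact_force: [1.5, 1.0, -0.9]
opening: 0.0232
grasp_force: 19.9
time: 7.35
position: [0.5538, 0.0346, 0.1869]
ee_rot: [0.99, -0.142, -0.0, 0.0]
contact_force: [0.6, 0.7, -0.6]
opening: 0.0233
grasp_force: 20.0
```

```bash
for i in 1 2 3; do python3 -m inch '[[0.2,0,0,0.0005,0,0,0],[0.2,0,0,0.0005,0,0,0]]' | grep -E "pos|contact"; done
```

```text
position: [0.5539, 0.0346, 0.1867]
contact_force: [0.2, 0.8, 0.5]
position: [0.554, 0.0346, 0.1863]
contact_force: [-0.1, 0.0, 3.8]
position: [0.5542, 0.0346, 0.1861]
contact_force: [-0.7, -0.5, 7.4]
```

```bash
python3 -m inch '[[0.2,0,0,-0.0005,0,0,0],[0.45,0,0,-0.0005,0,0,0],[0.45,0,0,-0.0005,0,0,0],[0.45,0,0,-0.0005,0,0,0],[0.45,0,0,-0.02,0,0,0],[0.45,0,0,-0.05,0,0,0],[0.45,-0.04,0,-0.09,0,0,0],[0.45,-0.07,0,-0.09,0,0,0],[0.45,-0.07,0,-0.09,0,0,0],[0.45,-0.07,0,-0.09,0,0,0]]'; python3 - <<'E'
from h import *
s=snap("wrist");save("w4.png",cv2.resize(s["image"][20:320,80:420],(680,600)))
w=cloud(s);c=np.array([.5540,.0346])
d=np.hypot(w[...,0]-c[0],w[...,1]-c[1])
q=w[(d<.03)&(w[...,2]>.175)];print("knob top",len(q),np.median(q,0),cv2.minEnclosingCircle(q[:,:2].astype(np.float32)))
q=w[(d<.024)&(w[...,2]>.161)&(w[...,2]<.172)];print("flange z",np.median(q,0),cv2.minEnclosingCircle(q[:,:2].astype(np.float32)))
for sg in(1,-1):
    k=(d>.035)&(d<.066)&(w[...,2]>.13)&(sg*(w[...,1]-c[1])>0)
    A=np.polyfit(d[k],w[k][:,2],1);p=w[k][:,:2]-c;print(A,np.arctan(A[0]),"yaw",-np.arctan2(sg*p[:,0].mean(),sg*p[:,1].mean()))
E
```

```text
time: 8.95
position: [0.4865, 0.0544, 0.276]
ee_rot: [0.99, -0.142, 0.001, 0.0]
contact_force: [0.3, -1.2, 0.3]
opening: 0.0422
grasp_force: 0.0
knob top 789 [0.55344582 0.03358328 0.18274071] ((0.5534007549285889, 0.03363467752933502), 0.01257920078933239)
flange z [0.55475951 0.03403885 0.16757864] ((0.5536874532699585, 0.03461132571101189), 0.021443897858262062)
[0.59795238 0.33822964] 0.5389125370832193 yaw 0.7885185332002294
[1.12273357 0.30744529] 0.8431525019689559 yaw -1.221297977690828
```

View pics/w4.png

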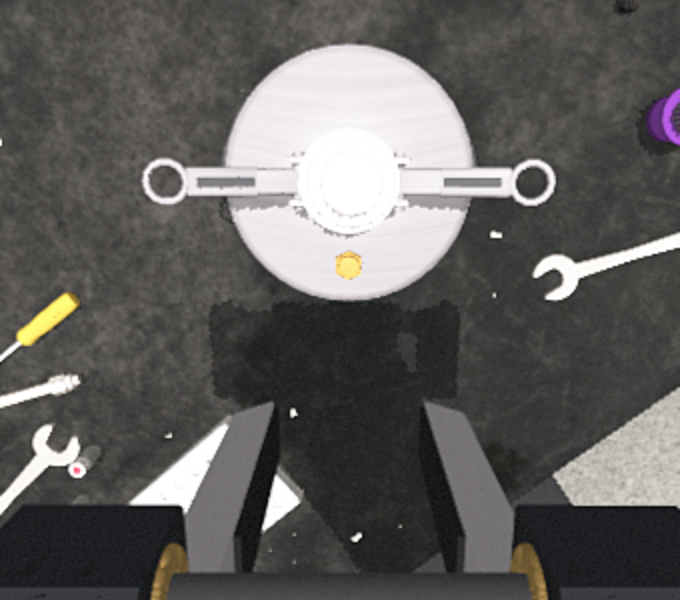

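Wrist crop: the plug is seated and centred, with its knob at (348,182). The rings at (165,181) and (533,182) are level with it, so the jaw line is aligned. Next I bring the open jaws over both levers.

```bash
python3 -m inch '[[1,0.03,0,0.0,0,0,0],[1,0.07,0,0,0,0,0],[1,0.07,0,0,0,0,0],[1,0.07,0,0.03,0,0,0],[1,0.07,0,0.065,0,0,0],[1,0.07,0,0.075,0,0,0],[1,0.07,0,0.08,0,0,0],[1,0.07,0,0.08,0,0,0]]' 15;  python3 -m inch '[[1,0,0,0.005,0,0,0],[1,0,0,0.01,0,0,0],[1,0,0,0.015,0,0,0],[1,0,0,0.015,0,0,0]]'
```

```text
time: 9.8
position: [0.5542, 0.0347, 0.1958]
ee_rot: [0.99, -0.142, -0.0, -0.0]
contact_force: [0.7, -0.0, 0.6]
opening: 0.0938
grasp_force: 0.0
time: 10.2
position: [0.5536, 0.0347, 0.1802]
ee_rot: [0.99, -0.142, -0.0, 0.0]
contact_force: [-0.2, -0.5, 0.6]
opening: 0.0934
grasp_force: 0.0
```

```bash
python3 -m inch '[[1,0,0,0.004,0,0,0],[1,0,0,0.008,0,0,0],[1,0,0,0.012,0,0,0],[1,0,0,0.015,0,0,0]]'; python3 - <<'E'
from h import *
s=snap("side");save("s5.png",cv2.resize(s["image"][100:200,190:300],(660,600),interpolation=cv2.INTER_CUBIC))
E
```

```text
time: 10.6
position: [0.554, 0.0347, 0.1653]
ee_rot: [0.99, -0.142, 0.0, -0.0]
contact_force: [0.5, 0.5, 3.0]
opening: 0.094
grasp_force: 1.2
```

View pics/s5.png

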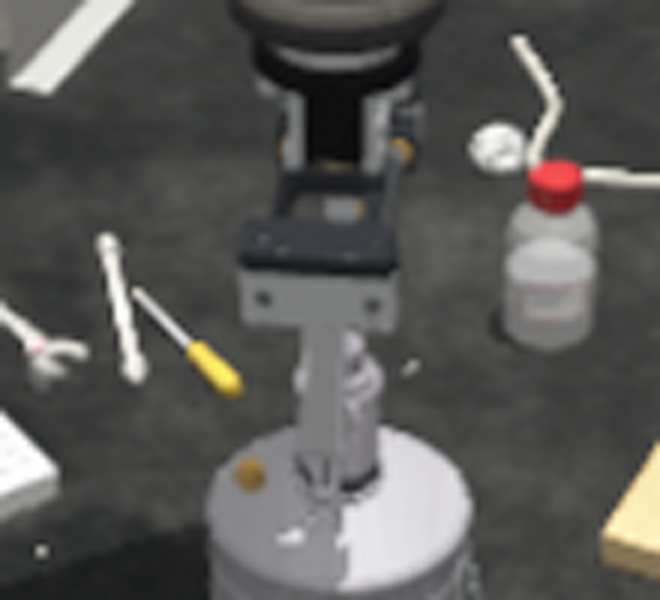

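Side crop: the near finger presses on cam_b, whose ring shows at (318,475) under the tip. The plug stays upright at (350,390).

```bash
python3 -m inch '[[1,0,0,0.003,0,0,0],[1,0,0,0.006,0,0,0],[1,0,0,0.009,0,0,0],[1,0,0,0.009,0,0,0]]'; python3 -m inch '[[1,0,0,0.002,0,0,0],[1,0,0,0.004,0,0,0],[1,0,0,0.006,0,0,0],[1,0,0,0.006,0,0,0]]';python3 -m inch '[[1,0,0,0.002,0,0,0],[1,0,0,0.004,0,0,0],[1,0,0,0.004,0,0,0]]'
```

```text
time: 11.05
position: [0.5536, 0.0346, 0.156]
ee_rot: [0.99, -0.142, -0.0, 0.0]
contact_force: [0.0, -0.1, 1.0]
opening: 0.094
grasp_force: 0.0
time: 11.45
position: [0.5538, 0.0346, 0.1503]
ee_rot: [0.99, -0.142, -0.0, -0.0]
contact_force: [-0.0, -0.0, 0.6]
opening: 0.094
grasp_force: 0.2
time: 11.75
position: [0.5538, 0.0346, 0.1463]
ee_rot: [0.99, -0.142, -0.0, 0.0]
contact_force: [0.6, 0.4, 0.5]
opening: 0.094
grasp_force: 0.3
```

```bash
python3 -m inch '[[1,0,0,0.002,0,0,0],[1,0,0,0.004,0,0,0],[1,0,0,0.004,0,0,0]]';python3 -m inch '[[0.96,0,0,0.002,0,0,0],[0.93,0,0,0.004,0,0,0],[0.9,0,0,0.005,0,0,0],[0.9,0,0,0.005,0,0,0]]'
```

```text
time: 12.05
position: [0.5538, 0.0346, 0.1423]
ee_rot: [0.99, -0.142, -0.0, 0.0]
contact_force: [0.0, -0.5, -0.2]
opening: 0.094
grasp_force: 0.4
time: 12.45
position: [0.554, 0.0347, 0.1376]
ee_rot: [0.99, -0.142, 0.0, -0.0]
contact_force: [0.3, -0.3, 2.8]
opening: 0.0847
grasp_force: 3.4
```

```bash
python3 -m inch '[[0.88,0,0,0.002,0,0,0],[0.86,0,0,0.004,0,0,0],[0.84,0,0,0.004,0,0,0],[0.84,0,0,0.004,0,0,0]]'; python3 - <<'E'
from h import *
s=snap("wrist");w=cloud(s);st=bot.get_state();T=R.from_quat(st["ee_rot"]).as_matrix()
l=(w-[.554,.0346,.150])@T; l[...,2]*=-1   # tool axes about pin height
m=(l[...,0]>.0)&(l[...,0]<.02)&(abs(l[...,1])>.024)&(abs(l[...,1])<.09)&(l[...,2]>-.05)&(l[...,2]<.03)
for sg in(1,-1):
    q=l[m&(sg*l[...,1]>0)];print(sg,len(q));print(q[np.argsort(q[:,2])][::max(1,len(q)//14)].round(3).tolist())
print(st["opening"])
save("w6.png",cv2.resize(s["image"],(640,480)))
E
```

```text
time: 12.85
position: [0.5539, 0.0346, 0.1334]
ee_rot: [0.99, -0.142, 0.0, -0.0]
contact_force: [2.5, 0.5, -1.0]
opening: 0.0791
grasp_force: 2.8
1 2292
[[0.009, 0.045, -0.05], [0.005, 0.038, -0.028], [0.008, 0.048, -0.022], [0.008, 0.052, -0.017], [0.006, 0.03, -0.012], [0.007, 0.041, -0.006], [0.008, 0.045, -0.002], [0.006, 0.04, 0.003], [0.004, 0.024, 0.006], [0.007, 0.046, 0.01], [0.007, 0.051, 0.015], [0.007, 0.052, 0.019], [0.007, 0.049, 0.023], [0.007, 0.039, 0.027], [0.008, 0.048, 0.03]]
-1 2290
[[0.008, -0.042, -0.049], [0.008, -0.042, -0.028], [0.002, -0.035, -0.022], [0.003, -0.039, -0.017], [0.008, -0.05, -0.011], [0.008, -0.044, -0.006], [0.01, -0.025, -0.002], [0.008, -0.046, 0.003], [0.002, -0.025, 0.006], [0.004, -0.039, 0.01], [0.007, -0.045, 0.015], [0.0, -0.039, 0.019], [0.007, -0.039, 0.023], [0.008, -0.05, 0.027], [0.008, -0.044, 0.03]]
0.0790685950534022
```

View pics/w6.png

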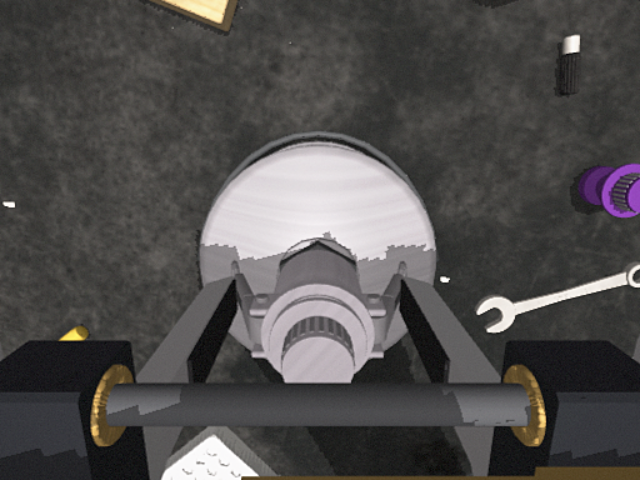

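Wrist view: both levers hang symmetrically inside the fingers (rings at (237,268) and (403,268)), with the plug upright between them. I continue the squeeze.

```bash
python3 -m inch '[[0.82,0,0,0.002,0,0,0],[0.8,0,0,0.004,0,0,0],[0.78,0,0,0.006,0,0,0],[0.76,0,0,0.008,0,0,0],[0.76,0,0,0.008,0,0,0]]' 15;python3 -m inch '[[0.74,0,0,0,0,0,0],[0.72,0,0,0,0,0,0],[0.7,0,0,0,0,0,0],[0.7,0,0,0,0,0,0]]' 15; python3 -m inch '[[0.68,0,0,0,0,0,0],[0.66,0,0,0,0,0,0],[0.64,0,0,0,0,0,0],[0.64,0,0,0,0,0,0]]' 15
```

```text
time: 13.4
position: [0.5537, 0.0346, 0.1252]
ee_rot: [0.99, -0.142, -0.0, 0.0]
contact_force: [1.1, -0.3, -0.4]
opening: 0.0715
grasp_force: 1.8
time: 13.8
position: [0.5536, 0.0346, 0.1254]
ee_rot: [0.99, -0.142, -0.0, 0.0]
contact_force: [-0.2, -0.8, -2.4]
opening: 0.066
grasp_force: 1.9
time: 14.2
position: [0.5538, 0.0347, 0.1256]
ee_rot: [0.99, -0.142, -0.0, -0.0]
contact_force: [-0.7, 0.7, -2.0]
opening: 0.0601
grasp_force: 1.9
```

```bash
python3 -m inch '[[0.62,0,0,0,0,0,0],[0.6,0,0,0,0,0,0],[0.58,0,0,0,0,0,0],[0.56,0,0,0,0,0,0],[0.56,0,0,0,0,0,0],[0.56,0,0,0,0,0,0]]' 15;python3 -m inch '[[0.55,0,0,0,0,0,0],[0.55,0,0,0,0,0,0],[0.55,0,0,0,0,0,0]]' 17
```

```text
time: 14.8
position: [0.5539, 0.0349, 0.1256]
ee_rot: [0.99, -0.142, 0.0, -0.0]
contact_force: [1.2, 2.8, -3.8]
opening: 0.0562
grasp_force: 14.9
time: 15.1
position: [0.5539, 0.0349, 0.1256]
ee_rot: [0.99, -0.142, 0.0, -0.0]
contact_force: [0.7, 4.3, -5.8]
opening: 0.0559
grasp_force: 16.9
```

The jaws stopped at 56 mm, which is the locked width. I open, retreat and check.

```bash
python3 -m inch '[[0.7,0,0,0,0,0,0],[0.85,0,0,0,0,0,0],[0.9,0,0,0,0,0,0],[0.9,0,0,-0.03,0,0,0],[0.9,0,0,-0.07,0,0,0],[0.9,0,0,-0.11,0,0,0],[0.9,-0.04,0,-0.14,0,0,0],[0.9,-0.07,0,-0.15,0,0,0],[0.9,-0.07,0,-0.15,0,0,0],[0.9,-0.07,0,-0.15,0,0,0]]'; python3 - <<'E'
from h import *
s=snap("wrist");w=cloud(s);st=bot.get_state();T=R.from_quat(st["ee_rot"]).as_matrix();print(st["position"])
d=np.hypot(w[...,0]-.554,w[...,1]-.0346);q=w[(d<.03)&(w[...,2]>.172)];print("knob top",np.median(q,0))
b=snap("side");wb=cloud(b);l=(wb-[.554,.0346,.150])@T
for n,x in(("wrist",(w-[.554,.0346,.150])@T),("side",l)):
    m=(abs(x[...,0])<.006)&(abs(x[...,1])>.018)&(abs(x[...,1])<.09)&(x[...,2]<.048)&(x[...,2]>-.03)
    for sg in(1,-1):
        q=x[m&(sg*x[...,1]>0)]
        if len(q):print(n,sg,len(q),"y range",np.percentile(q[:,1],[2,50,98]).round(4),"depth",np.percentile(q[:,2],[2,98]).round(3))
o=np.zeros((500,800,3),np.uint8)
o[:,:400]=cv2.resize(b["image"][130:190,220:268],(400,500),interpolation=cv2.INTER_CUBIC)
o[:,400:]=cv2.resize(s["image"][30:210,185:329],(400,500),interpolation=cv2.INTER_CUBIC);save("fin.png",o)
E
```

```text
time: 16.1
position: [0.4867, 0.0542, 0.2763]
ee_rot: [0.99, -0.142, 0.001, 0.0]
contact_force: [0.1, 0.0, -0.4]
opening: 0.0844
grasp_force: 0.0
[0.48697904 0.0540099  0.27566836]
knob top [0.55381924 0.03461795 0.18121421]
wrist 1 142 y range [0.0185 0.0228 0.0279] depth [-0.012 -0.002]
wrist -1 135 y range [-0.0271 -0.0226 -0.0187] depth [-0.012 -0.003]
side 1 68 y range [0.0195 0.0263 0.0309] depth [-0.009  0.046]
```

View pics/fin.png

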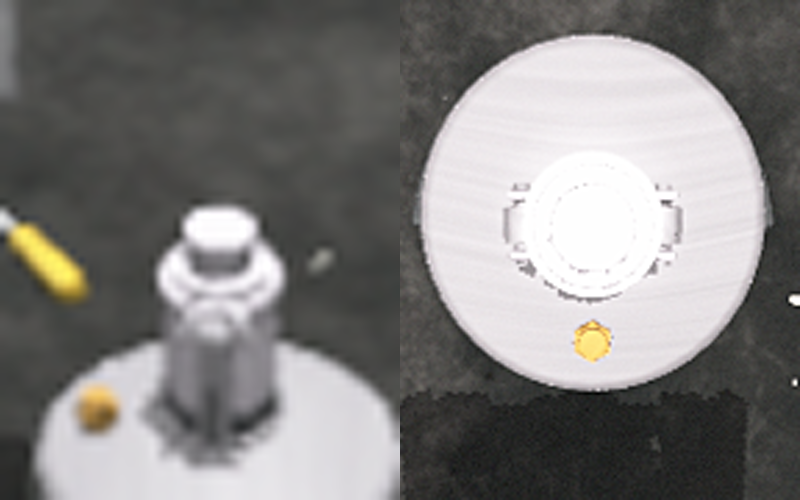

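Both arms now hang flat against the coupler: cam_b shows at (215,380) in the side crop, and the pivots at (515,220) and (672,220) in the wrist crop. The plug is about 1.5 mm lower than when seated, and the robot is clear.

```bash
python3 -c "
from workcell import bot
print(bot.hand_in())"
```

```text
the job is handed in; nothing more can be done
None
```

The dust plug is seated on the gasket, both cam arms came down together and are locked (56 mm over the levers), and the job was handed in at about 16 s with the robot clear; no verdict was returned.

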